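# Make up a wash kit on the tray and a travel kit in the sloped rack

### The arm

A 6-joint arm with a two-finger parallel gripper is mounted at the origin on the work surface. World frame = base frame: x ahead of the robot, y to its left, z up, the work surface at z = 0. Lengths are in m, angles in rad, forces in N, time in s.
With the tool pointing down it reaches from about 0.35 to 0.85 m from the base axis. Payload 8.1 kg.
Tool frame: the origin (TCP) lies at the very end of the fingers, on their centre line; the grasp point (between the pads) lies 19 mm behind it; z points along the fingers, y is the line along which they close (so a half turn about z gives the same grasp; the last joint's range is limited). The gripper opens to 93 mm and grips with 3 to 60 N. Pads are 15 mm wide; open, the fingers measure 128 mm over their backs; the gripper's body (75 mm by 188 mm) begins 65 mm behind the grasp point.
Start: joints at [1.165, 0.13, 1.488, -0, 1.523, -0.085], TCP at [0.189, 0.569, 0.219] pointing down, gripper open.
Joint ranges: [-2.96, 2.96], [-0.89, 2.26], [0.02, 2.5], [-1.34, 4.48], [0, 2.73], [-2.66, 2.66]. Speed limits (rad/s): [2.39, 2.39, 2.79, 3.14, 3.14, 3.14].

### API

Orientations are given as a rotation vector (axis times angle).
In Python, from plant import monitor, eyes, ticket gives the robot as it stands.
- The arm moves only by the tool arm_command, never from a script. Its argument "deltas" is a list that holds one entry, the list of rows, each a list of 6 numbers: the shift along the world's x, y, z in cm, then the turn, a rotation vector about the world's x, y, z in degrees. In form: [[[tx, ty, tz, rx, ry, rz], ...]]. A call has 1 to 12 rows; each row shifts and turns the commanded pose from where the row before left it; what a row does not reach is not made up. A row lasts 1/12 s, in which the tool goes at most 41.7 mm and 7.16 degrees, less where a joint would pass 70% of its speed; a pose out of reach is approached as far as the arm can. A call is refused whole if a number of a shift passes 4.17 or a number of a turn 7.16, either way. A call with a gripper value outside its range is refused whole. "gripper" is the opening, from -1 (shut) to 1 (fully open), set as the call begins (left out, the last holds). The fingers move at their own pace and stop on an object; "squeeze" is the grip in N (left out, the last holds). Time passes only in rows, so rows that do not move let the fingers close. It gives the time, the measured TCP pose, the force, the opening and the grip force at its end, in the units of the state.
- monitor.read_state(): the state, without advancing time (a new reading comes with each control period).
- eyes.read_camera(name): name is "scene" or "top" or "wrist"; returns the picture (420x560x3 uint8, blue, green, red); there is no depth.
- eyes.camera_model(name): a dict with "fx", "fy", "cx", "cy" (pixels), "k1" (the pictures are not rectified: a ray, as slopes to the right and down, at radius r is drawn at 1 + k1 r^2 times it, then the intrinsics apply), "rvec" (rotation vector, rad) and "tvec" (3), from world to camera coordinates, as OpenCV has them. Camera axes: x right, y down, z forward; pixel columns grow to the right and rows downward; lengths in m; the calibration is good to about 2 mm. A picture is of the moment at which its call begins: read the wrist's pose just before it. camera_model takes no time and is no camera call; for the wrist camera it gives the pose at the moment of the call.
- ticket.close_job(): hands the job in; it is judged then, once.
The state is a dict: "t": time; "q": joint angles; "dq": joint speeds; "joint_torque": joint torques, N m; "tool_pos": TCP position; "orientation": TCP orientation; "force": force on the tool from outside, world axes, zero at the start; "wrist_torque": the same for the moment, N m; "opening": finger opening in m; "gripper_force": force on a finger pad.
Only numpy, scipy, OpenCV 4.12 (cv2) and the standard library are available. Lean on these libraries where they do the work, as an engineer would, in place of code of your own. Each camera call takes 0.05 s, during which the arm holds its last target. There are 200 camera calls.

### The job

Make up two guest kits from the stock in the middle of the dresser. The wash kit goes on the copper tray: the white soap dish flat in the larger bay with the bare bar of soap lying flat in the dish, and the smoked bottle standing in the smaller bay. The travel kit goes in the sloped rack: the carton lengthwise in the lane and slid down against the stop, then the tin, lid up, slid down against the carton; leave the folded mirror and the wooden trinket box where they are.

Things in the scene. Friction and masses are not known exactly. Their poses are not given: they have to be found in the camera images.
- tray: Fixed copper-tone tray, 144 (its x) x 218 (y) mm; floor 4 mm thick, rim 12 mm high, walls 4 mm thick. A 9 mm high divider leaves a larger bay, inside 136 (x) x 126 (y) mm centred at y = -42 mm, and a smaller bay, inside 136 x 80 mm centred at y = +65 mm. Origin: centre of underside, on the dresser top, z up. Left or right of the stock.
- rack: Fixed wooden rack, one sloped lane. Origin: centre of underside, z up. Slick floor, falls 25 deg towards its -x (robot end) to a stop; loose things slide down. Floor meets the stop at x = -90, z = 22 mm and runs 200 mm up the slope to x = +91, z = 107. Lane 66 mm wide about y = 0, 6 mm guides. Square to the slope guides rise 14 mm, stop 24 mm. On the other side of the stock from the tray.
- dish: Loose white ceramic soap dish, an open shallow rectangular dish 66 (its x) x 104 (its y) x 16 mm high, walls 4 mm, inner floor 5 mm above its underside, inside 58 x 96 mm. Origin: centre of its underside, z up. About 160 g.
- soap: Loose bare cream-coloured bar of soap with rounded edges and a pressed oblong on top, 46 (its x) x 76 (its y) x 28 mm high. Origin: centre of its underside, z up. About 90 g.
- bottle: Loose small angular bottle in dark smoked glass, square body 44 x 44 mm and 68 mm high, stepped shoulder and a square black stopper above, 100 mm high in all. Stands upright. Origin: centre of its underside, z up. About 170 g.
- carton: Loose closed plain brown cardboard carton with a thin darker line along its top, 46 (its x) x 76 (its y) x 34 mm high. Origin: centre of its underside, z up. About 100 g.
- tin: Loose round plain aluminium tin with a slightly wider lid, 54 mm diameter, 36 mm high, standing lid up. Origin: centre of its underside, z up. About 90 g.
- mirror: Bystander: folded black plastic travel mirror lying flat among the stock, 62 (its x) x 84 (its y) x 14 mm. Loose. Origin: centre of its underside, z up.
- box: Bystander: closed dark wooden trinket box with a brass tab, 60 (its x) x 100 (its y) x 56 mm high, beyond the stock. Loose. Origin: centre of its underside, z up.
Mind the look-alikes: they are no part of the job. Several things have the shape of the dish; the one meant has the colours described above.

How it is judged:
By the outcome, as a careful person would: the job done as asked, in the order asked, and still so for the second after the job is handed in, with the robot touching nothing.
It also fails if it takes over 120 s, if anything falls off the work surface, if the arm or the gripper's body presses on something with over 40 N, if the wrist force passes 120 N, or if a joint passes its speed limit or range.

## Working session

There is one attempt and no reset: what is moved stays moved. The work goes in short steps, Python scripts to look and compute and a tool call to move; the robot and the scene stay as the last step left them, time stands still between calls to the robot, and variables do not carry over. Pictures are saved under pics/ and viewed, at most 14 in all, crops included, and the job is handed in when it is done.

Besides the shell and the picture viewer there is one more tool, called after ">>>" as name([rows], argument=value, ...), one row to a line, values as JSON. arm_command: Moves the arm, as the interface text tells. Its arguments: {"type":"object","properties":{"deltas":{"type":"array"},"gripper":{"type":"number"},"squeeze":{"type":"number"}},"required":["deltas"]}

```bash
ls; mkdir -p pics
cat > h.py <<'E'
import numpy as np, cv2
from plant import monitor, eyes, ticket
def ray(m,u,v):
    """pixel -> origin, direction world"""
    K=np.array([[m['fx'],0,m['cx']],[0,m['fy'],m['cy']],[0,0,1.]])
    d=np.array([(u-m['cx'])/m['fx'],(v-m['cy'])/m['fy']]); s=d.copy()
    for _ in range(30): s=d/(1+m['k1']*(s@s))
    R=cv2.Rodrigues(np.array(m['rvec'],float))[0]; t=np.array(m['tvec'],float).ravel()
    return -R.T@t, R.T@np.array([s[0],s[1],1.])
def onz(m,u,v,z):
    o,d=ray(m,u,v); return o+d*(z-o[2])/d[2]
def proj(m,P):
    R=cv2.Rodrigues(np.array(m['rvec'],float))[0]; t=np.array(m['tvec'],float).ravel()
    c=R@np.array(P,float)+t; s=c[:2]/c[2]; s=s*(1+m['k1']*(s@s))
    return np.array([m['fx']*s[0]+m['cx'],m['fy']*s[1]+m['cy']])
def shot(cam,name):
    m=eyes.camera_model(cam); im=eyes.read_camera(cam); cv2.imwrite(f'pics/{name}.png',im); return m,im
E
python3 - <<'E'
from h import *
for c in('scene','top'):
    m,im=shot(c,c+'0'); print(c,{k:np.round(v,3).tolist() for k,v in m.items()}, ray(m,280,210)[0].round(3))
s=monitor.read_state(); print(s['t'],s['tool_pos'],s['orientation'],s['opening'])
E
```

```text
pics
scene {'fx': 519.745, 'fy': 519.745, 'cx': 279.067, 'cy': 207.474, 'k1': -0.057, 'rvec': [2.097, 1.639, -0.493], 'tvec': [-0.141, -0.396, 1.458]} [ 1.122 -0.114  1.015]
top {'fx': 495.119, 'fy': 495.119, 'cx': 266.97, 'cy': 210.128, 'k1': -0.039, 'rvec': [2.202, -2.154, 0.038], 'tvec': [-0.001, 0.55, 1.098]} [ 0.484 -0.017  1.129]
0.1 [0.18898981 0.56892303 0.2177112 ] [-5.01700541e-01 -3.10089216e+00  2.49388138e-03] 0.09313114850630473
```

View pics/top0.png

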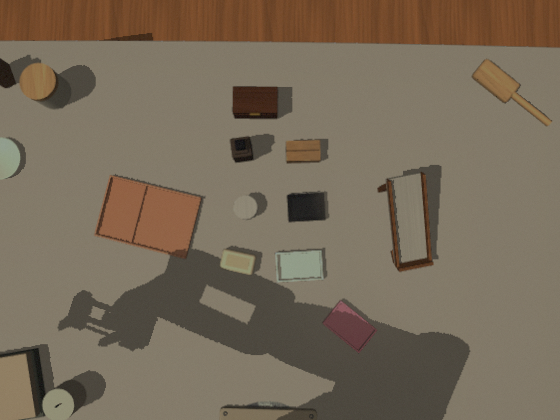

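View pics/scene0.png

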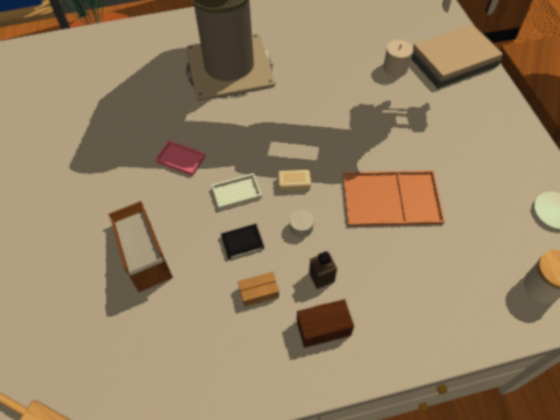

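The top view has up = +x and left = +y. Pixel positions: tray (149,216), rack (410,222), dish (300,266), soap (238,262), tin (246,208), bottle (242,149), carton (303,151), mirror (306,207), box (256,102). Next I measure these.

```bash
cat > seg.py <<'E'
from h import *
m=eyes.camera_model('top'); im=cv2.imread('pics/top0.png'); S=6
hsv=cv2.cvtColor(im,cv2.COLOR_BGR2HSV)
print('bg',hsv[190,330],hsv[235,270])
objs=dict(dish=(300,266,36,24,.016),soap=(238,262,24,18,.028),tin=(246,208,18,18,.036),bottle=(242,149,16,18,.068),carton=(303,151,24,16,.034),mirror=(306,207,26,20,.014),box=(256,102,30,24,.056),tray=(149,216,62,50,.012),rack=(410,222,36,58,.06))
vis=[]
for n,(u,v,a,b,z) in objs.items():
    c=im[v-b:v+b,u-a:u+a]; big=cv2.resize(c,None,fx=S,fy=S,interpolation=cv2.INTER_CUBIC)
    lab=cv2.cvtColor(big,cv2.COLOR_BGR2LAB).astype(float)
    bd=np.concatenate([lab[0],lab[-1],lab[:,0],lab[:,-1]]); bg=np.median(bd,0)
    d=np.linalg.norm((lab-bg)*[.6,1.5,1.5],axis=2); d8=np.clip(d,0,255).astype(np.uint8)
    th,mk=cv2.threshold(d8,0,255,cv2.THRESH_OTSU)
    cs,_=cv2.findContours(mk,cv2.RETR_EXTERNAL,cv2.CHAIN_APPROX_NONE); k=max(cs,key=cv2.contourArea)
    f=lambda p:onz(m,(p[0]+.5)/S-.5+u-a,(p[1]+.5)/S-.5+v-b,z)[:2]
    w=np.array([f(p) for p in k[:,0].astype(float)])
    (cx,cy),(W,H),an=cv2.minAreaRect((w*1000).astype(np.float32))
    if W>H: W,H=H,W; an-=90   # an = direction of short side; 
    print(n,'th',th,'c',round(cx,1),round(cy,1),'short',round(W,1),'long',round(H,1),'shortdir deg',round(an,1))
    cv2.drawContours(big,[k],-1,(0,255,0),1); vis.append(cv2.resize(big,(260,190)))
cv2.imwrite('pics/seg.png',np.vstack([np.hstack(vis[i:i+3]) for i in (0,3,6)]))
E
python3 seg.py
```

```text
bg [ 20  49 129] [ 20  50 132]
dish th 11.0 c 430.3 -61.7 short 58.6 long 103.4 shortdir deg 4.3
soap th 16.0 c 431.8 74.0 short 74.4 long 106.4 shortdir deg 1.5
tin th 16.0 c 560.3 34.1 short 32.9 long 58.1 shortdir deg -84.9
bottle th 27.0 c 679.6 61.1 short 54.4 long 61.2 shortdir deg 8.3
carton th 15.0 c 684.6 -72.9 short 55.2 long 92.6 shortdir deg 2.7
mirror th 31.0 c 561.4 -76.8 short 65.3 long 86.1 shortdir deg 4.7
box th 26.0 c 786.2 34.2 short 73.1 long 118.1 shortdir deg 0.8
tray th 16.0 c 515.2 258.1 short 173.8 long 279.0 shortdir deg -13.1
rack th 19.0 c 539.3 -313.9 short 146.3 long 212.7 shortdir deg -77.6
```

View pics/seg.png

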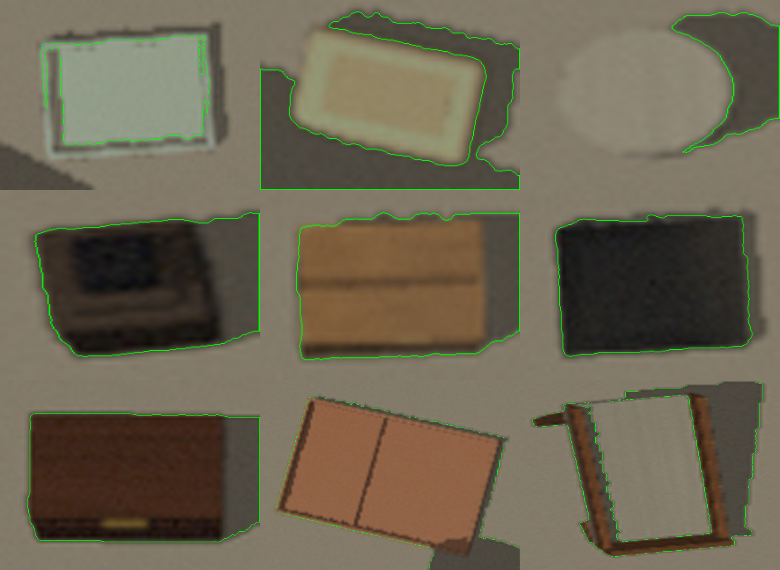

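Shadows bleed into the contours, so I'll redo this with chromaticity masks and a large rack crop.

```bash
cat > seg2.py <<'E'
from h import *
m=eyes.camera_model('top'); im=cv2.imread('pics/top0.png'); S=6
objs=dict(dish=(300,266,36,24,.016),soap=(238,262,24,18,.02),carton=(303,151,24,16,.034),tray=(149,216,62,50,.012),tin=(246,208,18,18,.036),box=(256,102,30,24,.056),bottle=(242,149,16,18,.06))
vis=[]
for n,(u,v,a,b,z) in objs.items():
    c=im[v-b:v+b,u-a:u+a]; big=cv2.resize(c,None,fx=S,fy=S,interpolation=cv2.INTER_CUBIC).astype(float)
    ch=big/big.sum(2,keepdims=True); bg=im[190,330]/im[190,330].sum(); 
    d=np.linalg.norm(ch-bg,axis=2)*1000
    if n=='tin': d=big.mean(2)
    d8=np.clip(d,0,255).astype(np.uint8)
    th,mk=cv2.threshold(d8,0,255,cv2.THRESH_OTSU)
    if n=='tin': mk=((d8>136)*255).astype(np.uint8)
    mk=cv2.morphologyEx(mk,cv2.MORPH_OPEN,np.ones((7,7)))
    cs,_=cv2.findContours(mk,cv2.RETR_EXTERNAL,cv2.CHAIN_APPROX_NONE); k=max(cs,key=cv2.contourArea)
    f=lambda p:onz(m,(p[0]+.5)/S-.5+u-a,(p[1]+.5)/S-.5+v-b,z)[:2]
    w=np.array([f(p) for p in k[:,0].astype(float)])
    (cx,cy),(W,H),an=cv2.minAreaRect((w*1000).astype(np.float32))
    if W>H: W,H=H,W; an-=90
    print(n,'th',th,'c',round(cx,1),round(cy,1),'short',round(W,1),'long',round(H,1),'shortdir deg',round(an,1))
    big=big.clip(0,255).astype(np.uint8); cv2.drawContours(big,[k],-1,(0,255,0),1); vis.append(cv2.resize(big,(200,150)))
vis.append(vis[0]*0)
s=np.vstack([np.hstack(vis[:4]),np.hstack(vis[4:])])
r=cv2.resize(im[165:280,370:445],None,fx=4,fy=4,interpolation=cv2.INTER_CUBIC)[:300]
r=cv2.resize(im[168:278,372:442],(280,440),interpolation=cv2.INTER_CUBIC)
cv2.imwrite('pics/seg2.png',s)
sc=cv2.imread('pics/scene0.png')[195:295,95:185]
cv2.imwrite('pics/rack.png',np.hstack([r,cv2.resize(sc,(396,440),interpolation=cv2.INTER_CUBIC)]))
E
python3 seg2.py; python3 -c "
import cv2,numpy as np
a=cv2.imread('pics/seg2.png');b=cv2.imread('pics/rack.png')
c=np.zeros((600,800,3),np.uint8);c[:160]=cv2.resize(a,(800,300))[:160] if 0 else 0
b=cv2.resize(b,(461,300));c[:300]=a;c[300:,:461]=b;cv2.imwrite('pics/m.png',c)"
```

```text
dish th 20.0 c 427.6 -62.6 short 67.8 long 105.8 shortdir deg 4.4
soap th 16.0 c 434.1 74.9 short 48.2 long 77.6 shortdir deg -11.3
carton th 58.0 c 683.5 -66.0 short 49.9 long 76.1 shortdir deg 2.7
tray th 63.0 c 531.3 284.1 short 144.2 long 219.9 shortdir deg -12.8Traceback (most recent call last):
  File "seg2.py", line 14, in <module>
    cs,_=cv2.findContours(mk,cv2.RETR_EXTERNAL,cv2.CHAIN_APPROX_NONE); k=max(cs,key=cv2.contourArea)
                                                                         ~~~^^^^^^^^^^^^^^^^^^^^^^^^
ValueError: max() iterable argument is empty
[ WARN:0@0.019] global loadsave.cpp:275 findDecoder imread_('pics/seg2.png'): can't open/read file: check file path/integrity
[ WARN:0@0.019] global loadsave.cpp:275 findDecoder imread_('pics/rack.png'): can't open/read file: check file path/integrity
Traceback (most recent call last):
cv2.error: OpenCV(4.12.0) /io/opencv/modules/imgproc/src/resize.cpp:4208: error: (-215:Assertion failed) !ssize.empty() in function 'resize'
```

```bash
sed -i "s/d8>136/d8>int(im[205:211,243:249].mean()*.5+im[190,325:335].mean()*.5)/" seg2.py; python3 seg2.py | tail -3; python3 -c "
import cv2,numpy as np
a=cv2.imread('pics/seg2.png');b=cv2.imread('pics/rack.png')
c=np.zeros((600,800,3),np.uint8)
c[:440,:676]=b; c[450:600]=a[150:];cv2.imwrite('pics/m.png',c)"
```

```text
tin th 98.0 c 556.3 61.8 short 50.8 long 52.2 shortdir deg 7.6
box th 86.0 c 786.6 43.3 short 69.7 long 97.6 shortdir deg 0.9
bottle th 28.0 c 680.5 69.6 short 43.6 long 52.1 shortdir deg -80.1
```

View pics/m.png

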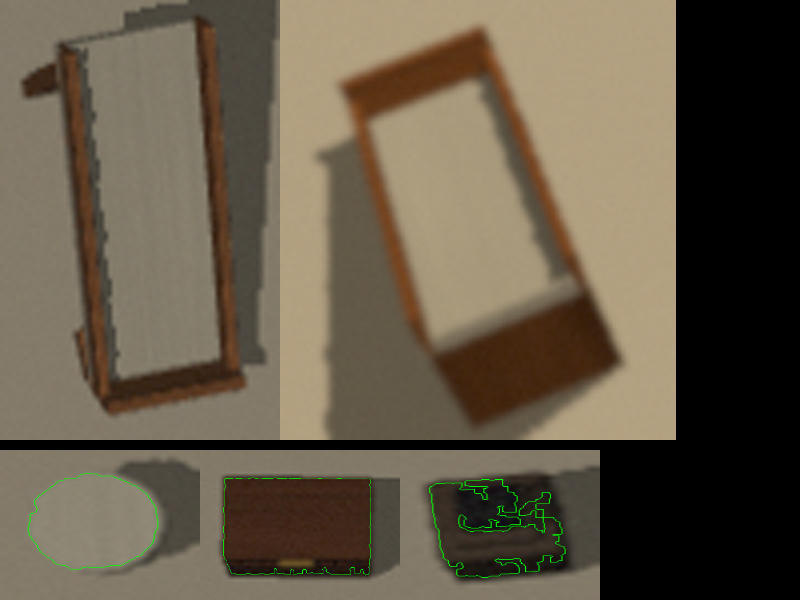

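Measured so far: dish (0.428, −0.063, yaw 4.4°), soap (0.434, 0.075, −11.3°), carton (0.684, −0.066, 2.7°), tray (0.531, 0.284, −12.8°) and tin (0.556, 0.062). The sizes match the given dimensions. I'll start moving towards the dish and refine with the wrist camera.

>>> arm_command([
  [[1.2,-3.2,0.3,0,0,-3.4],[1.2,-3.2,0.3,0,0,-3.4],[1.2,-3.2,0.3,0,0,-3.4],[1.2,-3.2,0.3,0,0,-3.4],[1.2,-3.2,0.3,0,0,-3.4],[1.2,-3.2,0.3,0,0,-3.4],[1.2,-3.2,0.3,0,0,-3.4],[1.2,-3.2,0.3,0,0,-3.4],[1.2,-3.2,0.3,0,0,-3.4],[1.2,-3.2,0.3,0,0,-3.4]],
], gripper=1)

```text
t: 0.93
tool_pos: [0.3091, 0.2478, 0.2485]
orientation: [-1.39, -2.817, 0.0]
force: [0.6, 0.3, -0.1]
opening: 0.0929
gripper_force: 0.0
```

>>> arm_command([
  [[1.2,-3.1,-0.6,0,0,-3.4],[1.2,-3.1,-0.6,0,0,-3.4],[1.2,-3.1,-0.6,0,0,-3.4],[1.2,-3.1,-0.6,0,0,-3.4],[1.2,-3.1,-0.6,0,0,-3.4],[1.2,-3.1,-0.6,0,0,-3.4],[1.2,-3.1,-0.6,0,0,-3.4],[1.2,-3.1,-0.6,0,0,-3.4],[1.2,-3.1,-0.6,0,0,-3.4],[1.2,-3.1,-0.6,0,0,-3.4],[0,0,0,0,0,0]],
])

```text
t: 1.85
tool_pos: [0.4293, -0.065, 0.1869]
orientation: [-2.159, -2.282, 0.004]
force: [0.7, 0.2, -0.4]
opening: 0.0929
gripper_force: 0.0
```

```bash
cat >> h.py <<'E'
from scipy.spatial.transform import Rotation as Ro
def pose():
    s=monitor.read_state(); R=Ro.from_rotvec(s['orientation']).as_matrix()
    print('t',round(s['t'],2),'pos',np.round(np.array(s['tool_pos'])*100,2),'yaw_y',round(np.degrees(np.arctan2(R[1,1],R[0,1])),2),'tz',R[:,2].round(3),'op',round(s['opening']*1000,1),'gf',round(s['gripper_force'],1),'F',np.round(s['force'],1),'q6',round(s['q'][5],2))
    return s
E
python3 - <<'E'
from h import *
pose(); m,im=shot('wrist','w1'); print(ray(m,280,210))
m=eyes.camera_model('top')
for n,u,v,z in [('UL guide outer',387,179.2,.1197),('UR guide outer',425.2,173.5,.1197),('floor UL',392.7,178.5,.107),('floor UR',421.2,173,.107),('stop outL',399,271,.042),('stop outR',433.2,264.2,.042),('bottle stopper',240.2,143.6,.1)]: print(n,(onz(m,u,v,z)*1000).round(1))
E
```

```text
t 1.85 pos [42.93 -6.5  18.69] yaw_y 3.18 tz [-0.002 -0.001 -1.   ] op 92.9 gf 0.0 F [ 0.7  0.2 -0.4] q6 -0.32
(array([0.42517805, 0.00992252, 0.3532435 ]), array([ 0.01507065, -0.27540558, -0.96122822]))
UL guide outer [ 612.7 -234.9  119.7]
UR guide outer [ 626.  -312.9  119.7]
floor UL [ 616.  -249.4  107. ]
floor UR [ 628.7 -308.3  107. ]
stop outL [ 422.3 -279.5   42. ]
stop outR [ 438.6 -353.9   42. ]
bottle stopper [684.3  68.9 100. ]
```

View pics/w1.png

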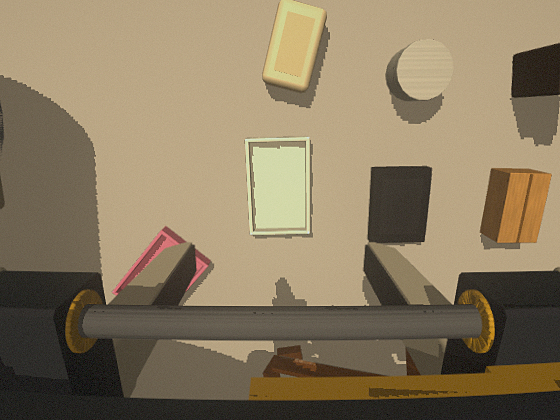

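The wrist view shows the pale dish (278,187), the pink look-alike (165,260), the soap (295,45), the tin (422,70) and the carton (516,205). I'll refine these from here.

```bash
cat >> h.py <<'E'
def rect(m,im,win,z,bgpx,mode='ch',k=3,thr=None):
    u0,v0,u1,v1=win; c=im[v0:v1,u0:u1].astype(float)
    if mode=='ch':
        ch=c/c.sum(2,keepdims=True); b=im[bgpx[1]-3:bgpx[1]+4,bgpx[0]-3:bgpx[0]+4].reshape(-1,3).astype(float).mean(0); d=np.linalg.norm(ch-b/b.sum(),axis=2)*1000
    elif mode=='dark': d=255-c.mean(2)
    else: d=c.mean(2)
    d8=np.clip(d,0,255).astype(np.uint8)
    if thr is None: thr,mk=cv2.threshold(d8,0,255,cv2.THRESH_OTSU)
    else: mk=((d8>thr)*255).astype(np.uint8)
    mk=cv2.morphologyEx(mk,cv2.MORPH_OPEN,np.ones((k,k)))
    cs,_=cv2.findContours(mk,cv2.RETR_EXTERNAL,cv2.CHAIN_APPROX_NONE); kk=max(cs,key=cv2.contourArea)
    w=np.array([onz(m,p[0]+u0,p[1]+v0,z)[:2] for p in kk[:,0].astype(float)])
    (cx,cy),(W,H),an=cv2.minAreaRect((w*1000).astype(np.float32))
    if W>H: W,H=H,W; an-=90
    print('thr',thr,'c',round(cx,1),round(cy,1),'short',round(W,1),'long',round(H,1),'shortdir',round((an+90)%180-90,1))
    return cx,cy
E
python3 - <<'E'
from h import *
m=eyes.camera_model('wrist'); im=cv2.imread('pics/w1.png')
print('dish');rect(m,im,(225,120,330,250),.016,(215,200))
print('soap');rect(m,im,(245,0,345,115),.02,(215,200))
print('carton');rect(m,im,(470,150,558,262),.034,(215,200))
print('tin');rect(m,im,(375,30,470,110),.036,(215,200),'b')
E
```

```text
dish
thr 20.0 c 429.1 -60.6 short 57.8 long 87.4 shortdir 4.6
soap
thr 22.0 c 432.9 77.8 short 46.3 long 77.6 shortdir -10.7
carton
thr 69.0 c 673.9 -60.8 short 67.3 long 79.8 shortdir 2.6
tin
thr 128.0 c 553.7 62.3 short 69.8 long 93.0 shortdir -85.0
```

>>> arm_command([
  [[-0.1,0.35,-3,0,0,1.3],[0,0,-3.5,0,0,0],[0,0,-3.5,0,0,0],[0,0,-3.5,0,0,0],[0,0,-2.5,0,0,0],[0,0,-1.5,0,0,0],[0,0,-0.7,0,0,0],[0,0,0,0,0,0]],
])

```text
t: 2.57
tool_pos: [0.4265, -0.056, 0.0051]
orientation: [-2.12, -2.314, 0.002]
force: [-0.5, -0.6, -0.2]
opening: 0.093
gripper_force: 0.0
```

>>> arm_command([
  [[0,0,0,0,0,0],[0,0,0,0,0,0],[0,0,0,0,0,0],[0,0,0,0,0,0],[0,0,0,0,0,0],[0,0,0,0,0,0]],
], gripper=-1, squeeze=20)

```text
t: 3.07
tool_pos: [0.4289, -0.0573, 0.0076]
orientation: [2.123, 2.314, 0.001]
force: [-0.9, 1.2, 7.4]
opening: 0.0655
gripper_force: 20.0
```

```bash
python3 -c "
from h import *
pose()"
```

```text
t 3.07 pos [42.89 -5.73  0.76] yaw_y 4.91 tz [ 0.001 -0.    -1.   ] op 65.5 gf 20.0 F [-0.9  1.2  7.4] q6 -0.34
```

>>> arm_command([
  [[0,0,1,0,0,0],[0,0,2,0,0,0],[0,0,2.5,0,0,0],[0.8,1.5,2.5,0,0,-1.7],[1,3.2,0,0,0,-2],[1,3.2,0,0,0,-2],[1,3.2,0,0,0,-2],[1,3.2,0,0,0,-2],[1,3.2,0,0,0,-2],[1,3.2,0,0,0,-2],[1,3.2,0,0,0,-2],[1,3.2,0,0,0,-2]],
])

```text
t: 4.07
tool_pos: [0.5163, 0.2156, 0.0871]
orientation: [2.456, 1.958, -0.0]
force: [0.5, -0.0, -0.8]
opening: 0.0657
gripper_force: 20.0
```

>>> arm_command([
  [[0.6,2.35,0,0,0,0],[0,1,0,0,0,0],[0,0,0,0,0,0],[0,0,0,0,0,0],[0,0,0,0,0,0]],
])

```text
t: 4.48
tool_pos: [0.5218, 0.2461, 0.0865]
orientation: [2.455, 1.96, -0.002]
force: [-0.4, -0.0, -1.5]
opening: 0.0656
gripper_force: 20.0
```

Run:
```python
from h import *
pose(); m,im=shot('top','t1'); rect(m,im,(105,185,215,250),.09,(330,190))
a=cv2.resize(im[150:290,80:260],(720,560)); cv2.imwrite('pics/t1c.png',a)
```

```text
t 4.48 pos [52.18 24.61  8.65] yaw_y -12.8 tz [-0.001 -0.001 -1.   ] op 65.6 gf 20.0 F [-0.4 -0.  -1.5] q6 0.58
thr 64.0 c 515.5 199.8 short 73.9 long 130.0 shortdir 77.3
```

View pics/t1c.png

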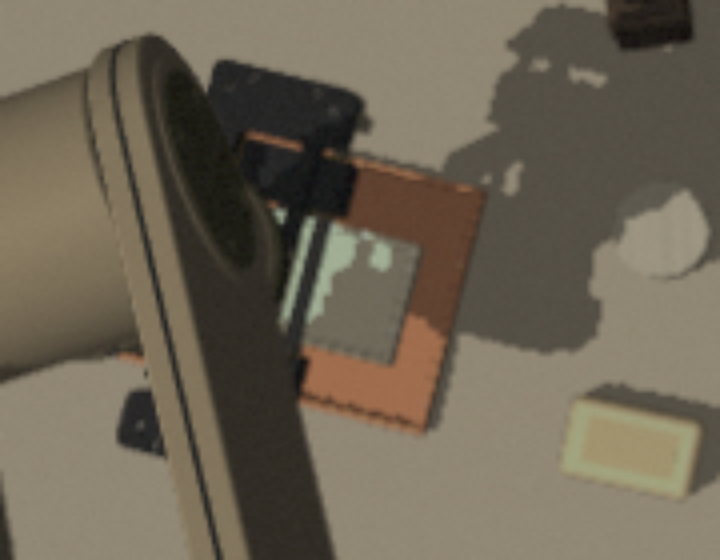

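>>> arm_command([
  [[0.1,0.1,-2,0,0,0],[0,0,-2.5,0,0,0],[0,0,-1.5,0,0,0],[0,0,-0.7,0,0,0],[0,0,-0.3,0,0,0],[0,0,-0.1,0,0,0],[0,0,0,0,0,0],[0,0,0,0,0,0]],
])

```text
t: 5.2
tool_pos: [0.5242, 0.2486, 0.0171]
orientation: [2.455, 1.96, 0.003]
force: [0.4, 0.9, -0.7]
opening: 0.0659
gripper_force: 20.0
```

Run:
```python
from h import *
pose(); m=eyes.camera_model('top'); print(onz(m,181.75,225.5,.095)*1000, 'expected end', np.array([521.8,246.1])-56.2*np.array([.2215,.975]))
```

```text
t 5.2 pos [52.42 24.86  1.71] yaw_y -12.8 tz [ 0.002  0.001 -1.   ] op 65.9 gf 20.0 F [ 0.4  0.9 -0.7] q6 0.58
[509.51938258 187.69268329  95.        ] expected end [509.3517 191.305 ]
```

>>> arm_command([
  [[0,0,-0.2,0,0,0],[0,0,-0.2,0,0,0],[0,0,-0.1,0,0,0],[0,0,0,0,0,0],[0,0,0,0,0,0]],
])

```text
t: 5.62
tool_pos: [0.5237, 0.2486, 0.0117]
orientation: [2.454, 1.96, 0.002]
force: [-2.1, -1.0, 5.2]
opening: 0.0654
gripper_force: 20.0
```

>>> arm_command([
  [[0,0,0,0,0,0],[0,0,0,0,0,0],[0,0,0,0,0,0],[0,0,1,0,0,0],[0,0,2,0,0,0],[0,0,3,0,0,0],[0,0,2,0,0,0]],
], gripper=0.68)

```text
t: 6.2
tool_pos: [0.5236, 0.2486, 0.0933]
orientation: [2.454, 1.96, 0.002]
force: [0.0, 0.2, 0.5]
opening: 0.0778
gripper_force: 0.0
```

>>> arm_command([
  [[-1.5,-2.8,1,0,0,0.3],[-1.5,-2.8,1,0,0,0.3],[-1.5,-2.8,0,0,0,0.3],[-1.5,-2.8,0,0,0,0.3],[-1.5,-2.8,0,0,0,0.3],[-1.5,-2.8,0,0,0,0.3],[0,0,0,0,0,0],[0,0,0,0,0,0]],
], gripper=1)

```text
t: 6.87
tool_pos: [0.4331, 0.0794, 0.1114]
orientation: [2.426, 1.995, 0.002]
force: [1.4, 0.7, 0.1]
opening: 0.0927
gripper_force: 0.0
```

Run:
```python
from h import *
pose(); m,im=shot('top','t2'); rect(m,im,(115,180,190,250),.02,(330,190))
m,im=shot('wrist','w2')
t=cv2.imread('pics/t2.png')[170:270,90:260]; a=np.zeros((420,800,3),np.uint8); a[:,:450]=cv2.resize(im,(450,420)); a[:206,450:]=cv2.resize(t,(350,206));cv2.imwrite('pics/m2.png',a)
```

```text
t 6.87 pos [43.31  7.94 11.14] yaw_y -11.13 tz [ 0.001  0.    -1.   ] op 92.7 gf 0.0 F [1.4 0.7 0.1] q6 0.26
thr 73.0 c 536.8 271.9 short 155.1 long 169.8 shortdir 1.8
```

View pics/m2.png

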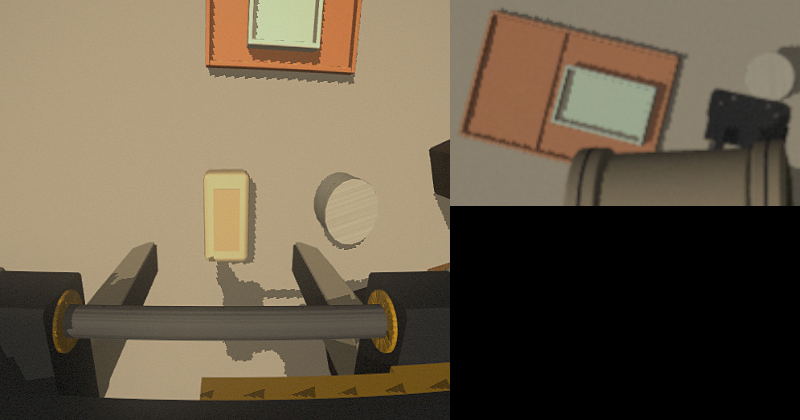

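The dish lies flat in the larger bay. Now I measure its exact pose and the soap's.

Run:
```python
from h import *
m=eyes.camera_model('wrist'); im=cv2.imread('pics/w2.png')
print('soap');rect(m,im,(225,150,330,275),.02,(100,150))
print('tin');rect(m,im,(380,165,480,250),.036,(100,150),'b',thr=140)
m=eyes.camera_model('top'); im=cv2.imread('pics/t2.png')
# dish: greenness G-R, S upsample
u,v,a,b=164,220,30,26
c=cv2.resize(im[v-b:v+b,u-a:u+a],None,fx=6,fy=6,interpolation=cv2.INTER_CUBIC).astype(int)
mk=((c[...,1]-c[...,2]>-10)*255).astype(np.uint8); mk=cv2.morphologyEx(mk,cv2.MORPH_OPEN,np.ones((9,9)))
k=max(cv2.findContours(mk,0,cv2.CHAIN_APPROX_NONE)[0],key=cv2.contourArea)
w=np.array([onz(m,(p[0]+.5)/6-.5+u-a,(p[1]+.5)/6-.5+v-b,.02)[:2]*1000 for p in k[:,0].astype(float)],np.float32)
print(cv2.minAreaRect(w))
```

```text
soap
thr 24.0 c 434.3 76.0 short 46.0 long 77.6 shortdir -10.9
tin
thr 140 c 551.5 64.5 short 68.6 long 87.3 shortdir 79.4
((522.2379150390625, 242.10800170898438), (105.39797973632812, 66.56626892089844), 76.91927337646484)
```

>>> arm_command([
  [[0.1,-0.3,-2,0,0,0.2],[0,0,-3,0,0,0],[0,0,-2.5,0,0,0],[0,0,-1.5,0,0,0],[0,0,-0.8,0,0,0],[0,0,0,0,0,0],[0,0,0,0,0,0]],
])

```text
t: 7.55
tool_pos: [0.4345, 0.078, 0.013]
orientation: [-2.419, -2.004, 0.0]
force: [0.7, 0.1, 0.1]
opening: 0.0927
gripper_force: 0.0
```

>>> arm_command([
  [[0,0,0,0,0,0],[0,0,0,0,0,0],[0,0,0,0,0,0],[0,0,0,0,0,0],[0,0,0,0,0,0],[0,0,0,0,0,0],[0,0,0,0,0,0]],
], gripper=-1, squeeze=15)

```text
t: 8.13
tool_pos: [0.4342, 0.0774, 0.0128]
orientation: [2.42, 2.003, 0.0]
force: [-0.4, 0.0, 0.5]
opening: 0.051
gripper_force: 0.0
```

>>> arm_command([
  [[0,0,0,0,0,0],[0,0,0,0,0,0],[0,0,0,0,0,0]],
])

```text
t: 8.38
tool_pos: [0.4342, 0.0774, 0.0127]
orientation: [2.42, 2.003, 0.0]
force: [0.6, -0.1, 1.4]
opening: 0.0459
gripper_force: 15.0
```

>>> arm_command([
  [[0,0,1,0,0,0],[0,0,2.5,0,0,0],[0,0,3,0,0,0],[1.4,2.7,1.5,0,0,-0.4],[1.4,2.7,0,0,0,-0.4],[1.5,2.8,0,0,0,-0.4],[1.5,2.8,0,0,0,-0.4],[1.5,2.8,0,0,0,-0.4],[1.5,2.8,0,0,0,-0.3],[0,0,0,0,0,0],[0,0,0,0,0,0]],
])

```text
t: 9.3
tool_pos: [0.5222, 0.2446, 0.0926]
orientation: [-2.458, -1.956, 0.001]
force: [-0.0, -0.1, -0.4]
opening: 0.0457
gripper_force: 15.0
```

Run:
```python
from h import *
pose()
```

```text
t 9.3 pos [52.22 24.46  9.26] yaw_y -12.96 tz [-0.001 -0.    -1.   ] op 45.7 gf 15.0 F [-0.  -0.1 -0.4] q6 0.58
```

>>> arm_command([
  [[0,-0.1,-2,0,0,0],[0,0,-2.5,0,0,0],[0,0,-1.5,0,0,0],[0,0,-0.6,0,0,0],[0,0,-0.3,0,0,0],[0,0,-0.1,0,0,0],[0,0,-0.1,0,0,0],[0,0,0,0,0,0],[0,0,0,0,0,0]],
])

```text
t: 10.05
tool_pos: [0.523, 0.2426, 0.0229]
orientation: [2.46, 1.954, 0.003]
force: [-1.2, -0.7, -0.8]
opening: 0.0458
gripper_force: 15.0
```

>>> arm_command([
  [[0,0,-0.1,0,0,0],[0,0,0,0,0,0],[0,0,0,0,0,0],[0,0,0,0,0,0],[0,0,0,0,0,0],[0,0,1,0,0,0],[0,0,3,0,0,0],[0,0,4,0,0,0]],
], gripper=0.3)

```text
t: 10.72
tool_pos: [0.5192, 0.2413, 0.0982]
orientation: [-2.458, -1.952, 0.011]
force: [1.3, 0.0, -0.2]
opening: 0.0602
gripper_force: 0.0
```

>>> arm_command([
  [[0,0,4,0,0,0],[0,0,4,0,0,0],[2,-2,2,0,0,2],[2,-2,0,0,0,2],[2,-2,0,0,0,2],[2,-2,0,0,0,2],[2,-2,0,0,0,2],[2,-2,0,0,0,1],[2,-2,0,0,0,0],[2,-2,0,0,0,0],[0,0,0,0,0,0],[0,0,0,0,0,0]],
], gripper=1)

```text
t: 11.72
tool_pos: [0.6826, 0.0811, 0.2007]
orientation: [-2.264, -2.178, 0.0]
force: [0.2, -0.2, -0.8]
opening: 0.0932
gripper_force: 0.0
```

Run:
```python
from h import *
pose(); m,im=shot('top','t3')
mw,w=shot('wrist','w3')
t=im[170:270,90:200]; a=np.zeros((420,800,3),np.uint8); a[:,:560]=w; a[:218,560:]=cv2.resize(t,(240,218));cv2.imwrite('pics/m3.png',a)
```

```text
t 11.72 pos [68.26  8.11 20.07] yaw_y -2.21 tz [-0.  0. -1.] op 93.2 gf 0.0 F [ 0.2 -0.2 -0.8] q6 0.08
```

View pics/m3.png

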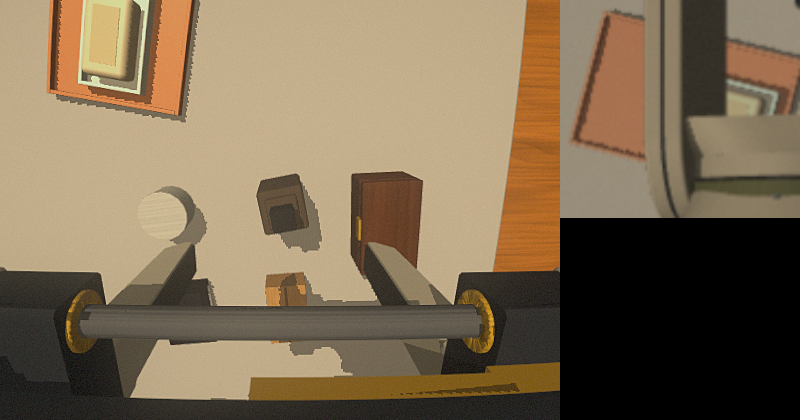

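Run:
```python
from h import *
m=eyes.camera_model('wrist'); im=cv2.imread('pics/w3.png')
for n,u,v,z in [('stopper',286,218,.1),('shL',264,236,.068),('shR',308,228,.068),('baseL',257,183,0),('tin?',163,216,.036)]: print(n,(onz(m,u,v,z)*1000).round(1))
c=im[165:245,245:325]; h=cv2.cvtColor(c,cv2.COLOR_BGR2HSV)
print('gray');print(c[::8,::6].mean(2).astype(int))
print('tin');rect(m,im,(125,170,215,250),.036,(230,150),'b',thr=176)
print(im[140:160,220:240].mean(), im[205:225,155:170].mean())
```

```text
stopper [686.7  74.1 100. ]
shL [665.   46.6  68. ]
shR [707.9  53.2  68. ]
baseL [655.9  85.9   0. ]
tin? [556.4  61.   36. ]
gray
[[165 168 172 173 172 167 171 171 170 169 172 171 172 169]
 [169 169 172 172 166 171 171 173 159 173 170 173 173 170]
 [168 172 170  66  69  67  70  68  71  59 165 168 166 168]
 [167 172 174  72  74  70  85  79  75  82 161 168 167 170]
 [169 168  61  81  86  64  75  86  80  80 107 170 172 170]
 [169 173 186  84  78  78  71  54  86  82  77 108 168 169]
 [170 170 169  80  63  60  59  59  60  60  71 105 102 168]
 [169 167 169  80  78  62  63  54  57  62  80 108 103 170]
 [171 172 172 161  81  59  59  59  50  95 110 105 108 165]
 [171 167 167 169 168 171  93 107 108 105 106 107 107 169]]
tin
thr 176 c 558.6 82.9 short 6.5 long 18.5 shortdir 87.8
171.27416666666667 178.2511111111111
```

The soap sits in the dish, and the shoulder edge puts the bottle at about (0.6845, 0.0715), yaw 8.7°. I'll descend with the opening reduced to stay clear of the box.

>>> arm_command([
  [[0.2,-0.9,0,0,0,5.5],[0,0,0,0,0,5.4],[0,0,-3,0,0,0],[0,0,-3.5,0,0,0],[0,0,-3.5,0,0,0],[0,0,-3,0,0,0],[0,0,-2.5,0,0,0],[0,0,-1.4,0,0,0],[0,0,0,0,0,0],[0,0,0,0,0,0]],
], gripper=0.6)

```text
t: 12.65
tool_pos: [0.6837, 0.0742, 0.032]
orientation: [-2.043, -2.386, 0.001]
force: [1.3, 0.5, 1.2]
opening: 0.0745
gripper_force: 0.0
```

>>> arm_command([
  [[0,0,0,0,0,0],[0,0,0,0,0,0],[0,0,0,0,0,0],[0,0,0,0,0,0],[0,0,0,0,0,0],[0,0,0,0,0,0],[0,0,0,0,0,0],[0,0,0,0,0,0]],
], gripper=-1, squeeze=20)

```text
t: 13.32
tool_pos: [0.6847, 0.0733, 0.0325]
orientation: [2.044, 2.385, 0.001]
force: [-1.1, -0.7, 5.7]
opening: 0.044
gripper_force: 20.0
```

Run:
```python
from h import *
pose()
```

```text
t 13.32 pos [68.47  7.33  3.25] yaw_y 8.81 tz [ 0.001 -0.    -1.   ] op 44.0 gf 20.0 F [-1.1 -0.7  5.7] q6 -0.12
```

>>> arm_command([
  [[0,0,1.5,0,0,0],[0,0,3,0,0,0],[0,0,3,0,0,0],[-1,2,1.5,0,0,-2.4],[-1.6,3.2,0,0,0,-2.4],[-1.6,3.2,0,0,0,-2.4],[-1.6,3.2,0,0,0,-2.4],[-1.6,3.2,0,0,0,-2.4],[-1.6,3.2,0,0,0,-2.4],[-1.6,3.2,0,0,0,-2.4],[-1.6,3.2,0,0,0,-2.4],[-1.6,3.2,0,0,0,-2.4]],
])

```text
t: 14.32
tool_pos: [0.545, 0.3507, 0.1222]
orientation: [-2.457, -1.958, 0.0]
force: [0.3, -0.4, -0.7]
opening: 0.044
gripper_force: 20.0
```

>>> arm_command([
  [[-0.7,3,0,0,0,0],[0,0,0,0,0,0],[0,0,-3,0,0,0],[0,0,-2.5,0,0,0],[0,0,-1.5,0,0,0],[0,0,-0.6,0,0,0],[0,0,0,0,0,0],[0,0,0,0,0,0]],
])

```text
t: 14.98
tool_pos: [0.5395, 0.3791, 0.0461]
orientation: [2.455, 1.96, -0.0]
force: [0.1, 0.2, -0.6]
opening: 0.0439
gripper_force: 20.0
```

Run:
```python
from h import *
pose()
```

```text
t 14.98 pos [53.95 37.91  4.61] yaw_y -12.81 tz [-0. -0. -1.] op 43.9 gf 20.0 F [ 0.1  0.2 -0.6] q6 0.76
```

>>> arm_command([
  [[0,0,2,0,0,0],[0.3,-1.5,0,0,0,0],[0.3,-1.5,0,0,0,0],[0,0,0,0,0,0],[0,0,-1.8,0,0,0],[0,0,-0.7,0,0,0],[0,0,-0.3,0,0,0],[0,0,-0.1,0,0,0],[0,0,0,0,0,0],[0,0,0,0,0,0]],
])

```text
t: 15.82
tool_pos: [0.5452, 0.3494, 0.0367]
orientation: [2.455, 1.961, -0.0]
force: [0.0, 0.5, -0.8]
opening: 0.0436
gripper_force: 20.0
```

>>> arm_command([
  [[0,0,-0.1,0,0,0],[0,0,0,0,0,0],[0,0,0,0,0,0],[0,0,0,0,0,0],[0,0,0,0,0,0],[0,0,2,0,0,0],[0,0,3,0,0,0],[0,0,4,0,0,0],[0,0,4,0,0,0],[0,0,1,0,0,0]],
], gripper=0.45)

```text
t: 16.65
tool_pos: [0.5483, 0.3511, 0.1843]
orientation: [2.453, 1.959, 0.017]
force: [1.6, -0.2, 1.6]
opening: 0.067
gripper_force: 0.0
```

>>> arm_command([
  [[1.1,-3.4,0,0,0,1.3],[1.1,-3.4,0,0,0,1.3],[1.1,-3.4,0,0,0,1.3],[1.1,-3.4,0,0,0,1.3],[1.1,-3.4,0,0,0,1.3],[1.1,-3.4,0,0,0,1.3],[1.1,-3.4,0,0,0,1.3],[1.1,-3.4,0,0,0,1.3],[1.1,-3.4,0,0,0,1.3],[1.1,-3.4,0,0,0,1.3],[1.2,-3.4,0,0,0,1.3],[1.2,-3.4,0,0,0,1.2]],
], gripper=0.8)

```text
t: 17.65
tool_pos: [0.6796, -0.0604, 0.1758]
orientation: [2.167, 2.274, 0.001]
force: [-0.1, 0.7, 0.5]
opening: 0.0838
gripper_force: 0.0
```

Run:
```python
from h import *
pose(); m,im=shot('top','t4')
mw,w=shot('wrist','w4'); rect(mw,w,(225,120,345,265),.034,(200,180))
t=im[160:270,80:230]; a=np.zeros((420,800,3),np.uint8); a[:,:480]=cv2.resize(w,(480,420)); a[:234,480:]=cv2.resize(t,(320,234));cv2.imwrite('pics/m4.png',a)
```

```text
t 17.65 pos [67.96 -6.04 17.58] yaw_y 2.78 tz [ 0.001 -0.    -1.   ] op 83.8 gf 0.0 F [-0.1  0.7  0.5] q6 -0.21
thr 68.0 c 685.2 -64.0 short 45.6 long 77.2 shortdir 2.6
```

View pics/m4.png

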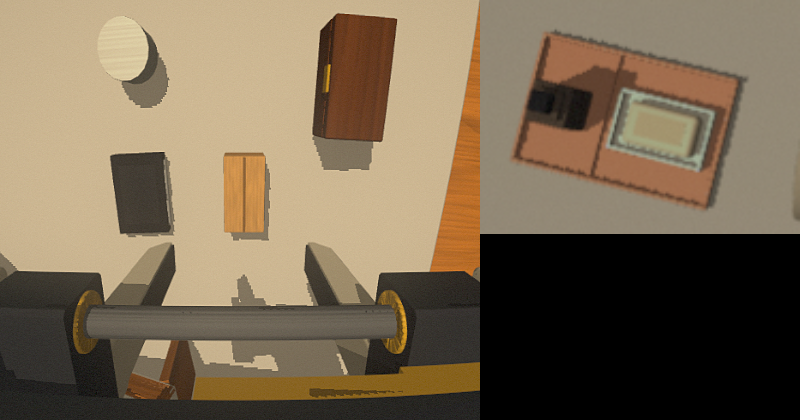

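The wash kit is in place: bottle standing in the small bay, soap flat in the dish. The carton is at (0.685, −0.0645), yaw 2.6°, so I'll grip it by its upper half.

>>> arm_command([
  [[0.5,-0.4,-3,0,0,0],[0,0,-4,0,0,0],[0,0,-4,0,0,0],[0,0,-3,0,0,0],[0,0,-1.6,0,0,0],[0,0,-0.4,0,0,0],[0,0,0,0,0,0],[0,0,0,0,0,0]],
])

```text
t: 18.42
tool_pos: [0.6851, -0.0623, 0.0172]
orientation: [2.167, 2.273, 0.002]
force: [1.2, -0.6, 0.2]
opening: 0.0836
gripper_force: 0.0
```

>>> arm_command([
  [[0,0,0,0,0,0],[0,0,0,0,0,0],[0,0,0,0,0,0],[0,0,0,0,0,0],[0,0,0,0,0,0],[0,0,0,0,0,0],[0,0,0,0,0,0],[0,0,0,0,0,0]],
], gripper=-1, squeeze=15)

```text
t: 19.08
tool_pos: [0.6843, -0.0626, 0.0159]
orientation: [2.168, 2.273, 0.0]
force: [-0.6, 0.0, 1.7]
opening: 0.046
gripper_force: 15.0
```

Run:
```python
from h import *
pose()
```

```text
t 19.08 pos [68.43 -6.26  1.59] yaw_y 2.72 tz [ 0. -0. -1.] op 46.0 gf 15.0 F [-0.6  0.   1.7] q6 -0.21
```

>>> arm_command([
  [[0,0,2,0,0,0],[0,0,4,0,0,0],[0,0,4,0,0,-4],[-2,-2.5,4,0,0,-6.5],[-2,-2.5,4,0,0,-6.5],[-2,-2.5,2,0,0,-6.5],[-2,-2.5,0,0,0,-6.5],[-2,-2.5,0,0,0,-6.5],[-2,-2.5,0,0,0,-6.5],[-2,-2.5,0,0,0,-6.5],[-2,-2.5,0,0,0,-6.5],[-2.4,-2.7,0,0,0,-6.5]],
])

```text
t: 20.08
tool_pos: [0.5066, -0.2809, 0.2003]
orientation: [-3.035, -0.811, 0.0]
force: [0.5, -0.9, -0.9]
opening: 0.0459
gripper_force: 15.0
```

>>> arm_command([
  [[0,0,0,0,0,-6.5],[0,0,0,0,0,-6.5],[0,0,0,0,0,-5.4],[0,0,0,0,0,0],[0,0,0,0,0,0]],
])

```text
t: 20.5
tool_pos: [0.5074, -0.2802, 0.2004]
orientation: [-3.124, -0.328, 0.001]
force: [0.4, 0.1, -1.3]
opening: 0.0458
gripper_force: 15.0
```

Run:
```python
from h import *
pose()
mw,w=shot('wrist','w5'); cv2.imwrite('pics/w5b.png',cv2.resize(w,(800,600),interpolation=cv2.INTER_CUBIC))
```

```text
t 20.5 pos [ 50.74 -28.02  20.04] yaw_y -78.01 tz [-0.  0. -1.] op 45.8 gf 15.0 F [ 0.4  0.1 -1.3] q6 0.77
```

View pics/w5b.png

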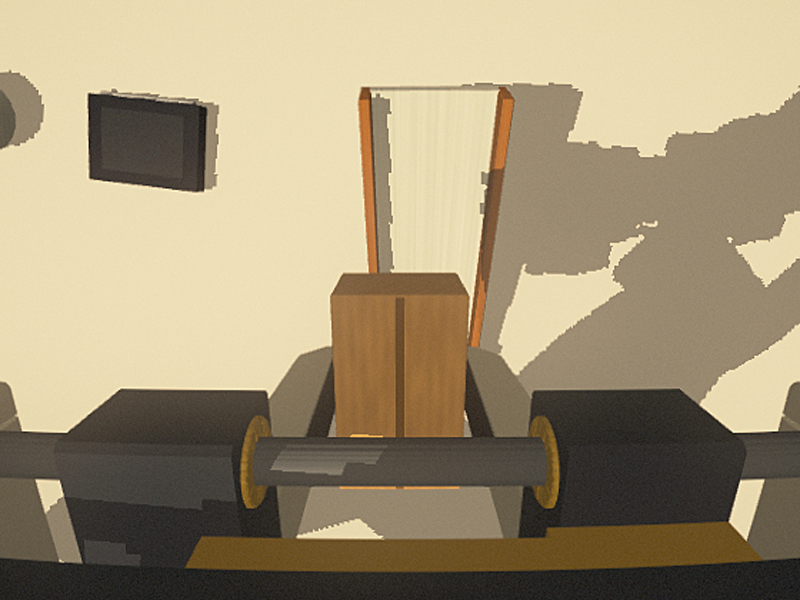

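Run:
```python
from h import *
m=eyes.camera_model('wrist')
pts=[('L far',359.5,90),('L near',372,275),('R far',514,97),('R near',479,340)]
c=np.array([535.5,-292.7])/1000
for yaw in (11,12.3,13.5):
    y=np.radians(yaw); Rz=Ro.from_euler('z',y).as_matrix(); n=Rz@[-np.sin(np.radians(25)),0,np.cos(np.radians(25))]
    p0=np.r_[c,0]+Rz@[-.09,0,.022]+n*.014
    for nm,u,v in pts:
        o,d=ray(m,u*.7,v*.7); P=o+d*((p0-o)@n)/(d@n); L=Rz.T@(P-np.r_[c,0])
        print(yaw,nm,(L*1000).round(1),(P*1000).round(1))
```

```text
11 L far [ 86.1  39.6 119.6] [ 612.5 -237.4  119.6]
11 L near [-18.7  35.8  70.7] [ 510.3 -261.2   70.7]
11 R far [ 84.6 -37.2 118.9] [ 625.7 -313.1  118.9]
11 R near [-71.7 -41.3  46. ] [ 473.  -346.9   46. ]
12.3 L far [ 87.   37.6 120. ] [ 612.5 -237.5  120. ]
12.3 L near [-17.8  36.2  71.1] [ 510.4 -261.2   71.1]
12.3 R far [ 83.8 -39.2 118.5] [ 625.8 -313.2  118.5]
12.3 R near [-72.8 -39.7  45.5] [ 472.8 -347.    45.5]
13.5 L far [ 87.7  35.7 120.3] [ 612.4 -237.5  120.3]
13.5 L near [-16.9  36.5  71.5] [ 510.5 -261.2   71.5]
13.5 R far [ 83.  -41.1 118.1] [ 625.8 -313.2  118.1]
13.5 R near [-73.8 -38.3  45. ] [ 472.6 -347.1   45. ]
```

The rack comes out at centre (0.5358, −0.2939), yaw 12.4°, consistent between the two views. Now I tilt the carton 25° into the pre-place pose.

>>> arm_command([
  [[-1,-0.6,0,1.07,-4.88,0.4],[-1,-0.6,0,1.07,-4.88,0],[-1,-0.6,-1,1.07,-4.88,0],[-1,-0.6,-1,1.07,-4.88,0],[-0.9,-0.7,-2,1.07,-4.88,0],[0,0,0,0,0,0],[0,0,0,0,0,0]],
])

```text
t: 21.13
tool_pos: [0.4561, -0.3107, 0.158]
orientation: [-3.003, -0.318, -0.66]
force: [0.1, -0.6, -0.9]
opening: 0.0454
gripper_force: 15.0
```

```bash
cat >> h.py <<'E'
def tgt(s,h,c=(.5358,-.2939),yaw=12.4):
    a=np.radians(25); L=np.array([-.09,0,.022])+s*np.array([np.cos(a),0,np.sin(a)])+h*np.array([-np.sin(a),0,np.cos(a)])
    Rz=Ro.from_euler('z',yaw,degrees=True).as_matrix(); P=np.r_[c,0]+Rz@L
    n=Rz@[-np.sin(a),0,np.cos(a)]
    st=pose(); R=Ro.from_rotvec(st['orientation']).as_matrix()
    want=np.c_[np.cross(-Rz[:,1],-n),-Rz[:,1],-n]
    print('delta cm',((P-st['tool_pos'])*100).round(2),'rot deg',np.degrees(Ro.from_matrix(want@R.T).as_rotvec()).round(2))
    d=(np.array(st['tool_pos'])-np.r_[c,0]); l=Rz.T@d-[-.09,0,.022]
    print('s',round(1000*(l[0]*np.cos(a)+l[2]*np.sin(a)),1),'h',round(1000*(-l[0]*np.sin(a)+l[2]*np.cos(a)),1),'y',round(l[1]*1000,1))
E
python3 -c "
from h import *
tgt(.048,.0475); print('n*1cm -0.413 -0.091 0.906')"
```

```text
t 21.13 pos [ 45.61 -31.07  15.8 ] yaw_y -77.85 tz [ 0.409  0.093 -0.908] op 45.4 gf 15.0 F [ 0.1 -0.6 -0.9] q6 0.27
delta cm [ 1.47  0.25 -7.27] rot deg [-0.25 -0.23  0.25]
s 65.3 h 119.7 y 0.7
n*1cm -0.413 -0.091 0.906
```

>>> arm_command([
  [[0.4,0.05,-2,-0.2,-0.2,0.2],[0.4,0.1,-2.2,0,0,0],[0.4,0.1,-2,0,0,0],[0.25,0,-1.05,0,0,0],[0,0,0,0,0,0],[0,0,0,0,0,0]],
])

```text
t: 21.63
tool_pos: [0.4742, -0.3084, 0.0891]
orientation: [-3.005, -0.332, -0.67]
force: [-0.1, 0.4, -2.3]
opening: 0.0456
gripper_force: 15.0
```

```bash
python3 -c "
from h import *
tgt(.048,.0190); shot('wrist','w6');m,im=shot('scene','s6'); w=cv2.imread('pics/w6.png')
a=np.zeros((420,800,3),np.uint8);a[:,:480]=cv2.resize(w,(480,420));a[:300,480:]=cv2.resize(im[180:300,90:218],(320,300));cv2.imwrite('pics/m6.png',a)"
```

```text
t 21.63 pos [ 47.42 -30.84   8.91] yaw_y -77.42 tz [ 0.415  0.09  -0.905] op 45.6 gf 15.0 F [-0.1  0.4 -2.3] q6 0.22
delta cm [ 0.83  0.28 -2.96] rot deg [ 0.15  0.15 -0.18]
s 52.6 h 49.5 y -1.0
```

View pics/m6.png

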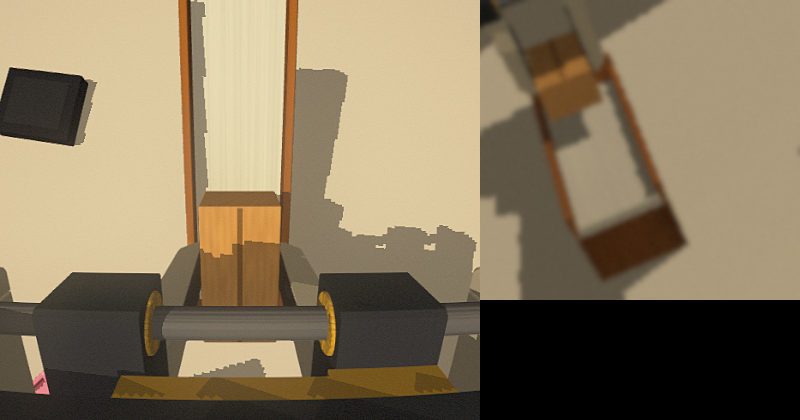

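>>> arm_command([
  [[0.4,0.1,-1.4,0,0,0],[0.25,0.1,-0.9,0,0,0],[0.15,0.1,-0.45,0,0,0],[0.08,0,-0.2,0,0,0],[0,0,0,0,0,0],[0,0,0,0,0,0]],
])

```text
t: 22.23
tool_pos: [0.482, -0.3059, 0.0591]
orientation: [-3.006, -0.329, -0.671]
force: [-0.5, 0.2, -0.7]
opening: 0.0456
gripper_force: 15.0
```

```bash
python3 -c "
from h import *
tgt(.048,.0165)"
```

```text
t 22.23 pos [ 48.2  -30.59   5.91] yaw_y -77.55 tz [ 0.415  0.089 -0.905] op 45.6 gf 15.0 F [-0.5  0.2 -0.7] q6 0.21
delta cm [ 0.15  0.05 -0.18] rot deg [ 0.13  0.17 -0.05]
s 47.3 h 18.8 y -0.2
```

>>> arm_command([
  [[0.08,0.02,-0.12,0,0,0],[0.04,0.02,-0.08,0,0,0],[0,0,0,0,0,0],[0,0,0,0,0,0]],
])

```text
t: 22.57
tool_pos: [0.4834, -0.3059, 0.0574]
orientation: [-3.007, -0.329, -0.672]
force: [-2.1, -1.3, 3.0]
opening: 0.0459
gripper_force: 15.0
```

>>> arm_command([
  [[0,0,0,0,0,0],[0,0,0,0,0,0],[0,0,0,0,0,0],[0,0,0,0,0,0],[0,0,0,0,0,0],[-0.4,-0.1,0.9,0,0,0],[-0.8,-0.2,1.8,0,0,0],[-1.2,-0.3,2.7,0,0,0],[-1.2,-0.3,2.7,0,0,0],[-1.2,-0.3,2.7,0,0,0],[0,0,2,0,0,0]],
], gripper=0.6)

```text
t: 23.48
tool_pos: [0.4338, -0.3185, 0.1878]
orientation: [-3.008, -0.328, -0.672]
force: [0.1, -1.1, 0.4]
opening: 0.0746
gripper_force: 0.0
```

>>> arm_command([
  [[1,3.15,0,-0.45,2.04,0],[1,3.15,0,-0.45,2.04,0],[1,3.15,0,-0.45,2.04,0],[1,3.15,0,-0.45,2.04,0],[1,3.15,0,-0.45,2.04,0],[1,3.15,0,-0.45,2.04,0],[1,3.15,0,-0.45,2.04,0],[1,3.15,0,-0.45,2.04,0],[1,3.15,0,-0.45,2.04,0],[1,3.15,0,-0.45,2.04,0],[1,3.15,0,-0.45,2.04,0],[1.2,3.15,0,-0.45,2.04,0]],
])

```text
t: 24.48
tool_pos: [0.5572, 0.0622, 0.1857]
orientation: [3.12, 0.341, 0.001]
force: [0.2, -1.0, 0.2]
opening: 0.0741
gripper_force: 0.0
```

>>> arm_command([
  [[0,0,0,0,0,0],[0,0,0,0,0,0]],
])

```text
t: 24.65
tool_pos: [0.5572, 0.0622, 0.1843]
orientation: [3.12, 0.347, -0.0]
force: [-0.4, 0.4, 0.1]
opening: 0.0745
gripper_force: 0.0
```

```bash
python3 -c "
from h import *
pose(); shot('wrist','w7');m,im=shot('top','t7'); w=cv2.imread('pics/w7.png')
a=np.zeros((420,800,3),np.uint8);a[:,:480]=cv2.resize(w,(480,420));a[:420,480:]=cv2.resize(im[160:285,360:450],(320,420));cv2.imwrite('pics/m7.png',a)"
```

```text
t 24.65 pos [55.72  6.22 18.43] yaw_y -77.32 tz [ 0.    -0.002 -1.   ] op 74.5 gf 0.0 F [-0.4  0.4  0.1] q6 1.37
```

View pics/m7.png

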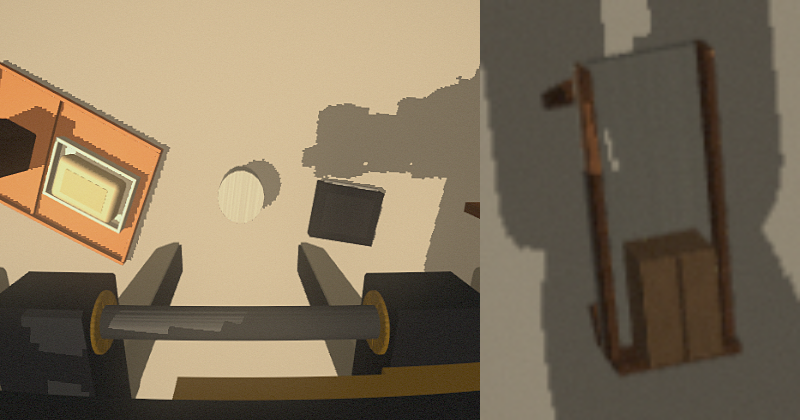

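The carton rests against the stop, lengthwise, and the soap lies flat in the dish. The tin centre is at wrist pixel (282,196).

```bash
python3 -c "
from h import *
m=eyes.camera_model('wrist')
for u,v in [(282.3,196),(218*7/6,196),(266*7/6,196)]: print(onz(m,u,v,.036)*1000)"
```

```text
[556.49312974  56.89650217  36.        ]
[550.5240864   83.91340986  36.        ]
[562.49157953  29.79625851  36.        ]
```

>>> arm_command([
  [[-0.1,-0.25,-3,0,0,0],[0,0,-4,0,0,0],[0,0,-4,0,0,0],[0,0,-3.2,0,0,0],[0,0,-1.8,0,0,0],[0,0,-0.7,0,0,0],[0,0,0,0,0,0],[0,0,0,0,0,0]],
])

```text
t: 25.42
tool_pos: [0.5569, 0.0572, 0.0192]
orientation: [3.12, 0.34, 0.005]
force: [0.6, -0.0, -0.8]
opening: 0.0745
gripper_force: 0.0
```

>>> arm_command([
  [[0,0,0,0,0,0],[0,0,0,0,0,0],[0,0,0,0,0,0],[0,0,0,0,0,0],[0,0,0,0,0,0],[0,0,0,0,0,0],[0,0,0,0,0,0]],
], gripper=-1, squeeze=15)

```text
t: 26.0
tool_pos: [0.5572, 0.0582, 0.0191]
orientation: [3.12, 0.342, 0.005]
force: [-1.3, 0.2, 6.1]
opening: 0.0537
gripper_force: 15.0
```

```bash
python3 -c "
from h import *
tgt(.111,.10)"
```

```text
t 26.0 pos [55.72  5.82  1.91] yaw_y -77.48 tz [ 0.004 -0.002 -1.   ] op 53.7 gf 15.0 F [-1.3  0.2  6.1] q6 1.37
delta cm [ -5.23 -35.89  14.05] rot deg [  5.52 -24.2   -0.08]
s 167.8 h -81.5 y 339.3
```

>>> arm_command([
  [[0,0,1,0,0,0],[0,0,3,0,0,0],[0,0,4,0,0,0],[0,0,4,0,0,0],[0,-1.9,4,0,0,0],[0,-3,2,0,0,0],[0,-3,0,0,0,0]],
])

```text
t: 26.58
tool_pos: [0.5594, -0.0201, 0.2032]
orientation: [3.118, 0.346, 0.019]
force: [0.1, 0.2, -1.4]
opening: 0.0534
gripper_force: 15.0
```

>>> arm_command([
  [[-0.5,-2.8,0,0.55,-2.42,0],[-0.5,-2.8,0,0.55,-2.42,0],[-0.5,-2.8,0,0.55,-2.42,0],[-0.5,-2.8,0,0.55,-2.42,0],[-0.5,-2.8,0,0.55,-2.42,0],[-0.5,-2.8,0,0.55,-2.42,0],[-0.5,-2.8,0,0.55,-2.42,0],[-0.5,-2.8,0,0.55,-2.42,0],[-0.6,-2.8,0,0.55,-2.42,0],[-0.6,-2.8,0,0.55,-2.42,0],[0,0,0,0,0,0],[0,0,0,0,0,0]],
])

```text
t: 27.58
tool_pos: [0.5027, -0.3013, 0.1951]
orientation: [-3.006, -0.323, -0.662]
force: [0.1, 0.8, -1.7]
opening: 0.0534
gripper_force: 15.0
```

```bash
python3 -c "
from h import *
tgt(.111,.05)"
```

```text
t 27.58 pos [ 50.27 -30.13  19.51] yaw_y -77.73 tz [ 0.41   0.09  -0.908] op 53.4 gf 15.0 F [ 0.1  0.8 -1.7] q6 0.38
delta cm [ 2.28  0.51 -8.09] rot deg [-0.01 -0.17  0.13]
s 124.0 h 133.2 y -0.1
```

>>> arm_command([
  [[0.6,0.13,-2,0,-0.2,0.1],[0.6,0.13,-2.5,0,0,0],[0.6,0.13,-2.2,0,0,0],[0.48,0.12,-1.4,0,0,0],[0,0,0,0,0,0],[0,0,0,0,0,0]],
])

```text
t: 28.08
tool_pos: [0.527, -0.2927, 0.1138]
orientation: [-3.002, -0.334, -0.665]
force: [-0.5, -0.8, -1.3]
opening: 0.0536
gripper_force: 15.0
```

```bash
python3 -c "
from h import *
tgt(.111,.022)"
```

```text
t 28.08 pos [ 52.7  -29.27  11.38] yaw_y -77.29 tz [ 0.412  0.094 -0.906] op 53.6 gf 15.0 F [-0.5 -0.8 -1.3] q6 0.35
delta cm [ 1.  -0.1 -2.5] rot deg [-0.06 -0.02 -0.31]
s 112.9 h 48.7 y 3.1
```

>>> arm_command([
  [[0.4,-0.05,-1,0,0,-0.2],[0.3,-0.05,-0.8,0,0,0],[0.2,0,-0.5,0,0,0],[0.1,0,-0.2,0,0,0],[0,0,0,0,0,0],[0,0,0,0,0,0]],
])

```text
t: 28.58
tool_pos: [0.5369, -0.2957, 0.0893]
orientation: [-3.005, -0.326, -0.668]
force: [-1.1, 0.5, -1.7]
opening: 0.0538
gripper_force: 15.0
```

```bash
python3 -c "
from h import *
tgt(.111,.0195)"
```

```text
t 28.58 pos [ 53.69 -29.57   8.93] yaw_y -77.62 tz [ 0.414  0.09  -0.906] op 53.8 gf 15.0 F [-1.1  0.5 -1.7] q6 0.34
delta cm [ 0.12  0.23 -0.28] rot deg [0.02 0.08 0.02]
s 110.7 h 22.7 y -2.0
```

>>> arm_command([
  [[0.06,0.15,-0.14,0,0,0],[0.04,0.05,-0.1,0,0,0],[0.03,0,-0.06,0,0,0],[0,0,0,0,0,0],[0,0,0,0,0,0]],
])

```text
t: 29.0
tool_pos: [0.5385, -0.294, 0.0873]
orientation: [-3.006, -0.326, -0.67]
force: [-4.9, 0.7, 6.2]
opening: 0.0536
gripper_force: 15.0
```

```bash
python3 -c "
from h import *
tgt(.111,.0185)"
```

```text
t 29.0 pos [ 53.85 -29.4    8.73] yaw_y -77.62 tz [ 0.415  0.089 -0.905] op 53.6 gf 15.0 F [-4.9  0.7  6.2] q6 0.34
delta cm [ 0.    0.07 -0.16] rot deg [0.08 0.13 0.02]
s 111.5 h 20.0 y -0.7
```

In contact with the slope, so I release and retreat along the normal.

>>> arm_command([
  [[0,0,0,0,0,0],[0,0,0,0,0,0],[0,0,0,0,0,0],[0,0,0,0,0,0],[0,0,0,0,0,0],[0,0,0,0,0,0],[-0.4,-0.1,0.9,0,0,0],[-0.8,-0.2,1.8,0,0,0],[-1.2,-0.3,2.7,0,0,0],[-1.2,-0.3,2.7,0,0,0],[-1.2,-0.3,2.7,0,0,0],[0,0,2,0,0,0]],
], gripper=0.75)

```text
t: 30.0
tool_pos: [0.489, -0.3068, 0.2176]
orientation: [-3.007, -0.326, -0.67]
force: [-0.1, -0.5, 0.1]
opening: 0.0815
gripper_force: 0.0
```

>>> arm_command([
  [[0,3.5,1,0,0,0],[0,3.5,1,0,0,0],[0,3.5,0,0,0,0],[0,3.5,0,0,0,0],[0,3.5,0,0,0,0],[0,3.5,0,0,0,0],[0,3.5,0,0,0,0],[0,3.5,0,0,0,0],[0,0,0,0,0,0],[0,0,0,0,0,0]],
])

```text
t: 30.83
tool_pos: [0.4901, -0.0235, 0.2352]
orientation: [-3.004, -0.334, -0.67]
force: [-0.5, -0.6, 0.8]
opening: 0.0812
gripper_force: 0.0
```

```bash
python3 -c "
from h import *
pose(); m,s=shot('scene','s8');m,im=shot('top','t8')
a=np.zeros((600,800,3),np.uint8);a[:400,:320]=cv2.resize(im[165:285,365:461],(320,400));a[:300,320:]=cv2.resize(s[140:320,90:378],(480,300));a[300:,320:]=cv2.resize(im[90:280,80:384],(480,300));cv2.imwrite('pics/m8.png',a)"
```

```text
t 30.83 pos [49.01 -2.35 23.52] yaw_y -77.35 tz [ 0.415  0.091 -0.905] op 81.2 gf 0.0 F [-0.5 -0.6  0.8] q6 0.99
```

View pics/m8.png

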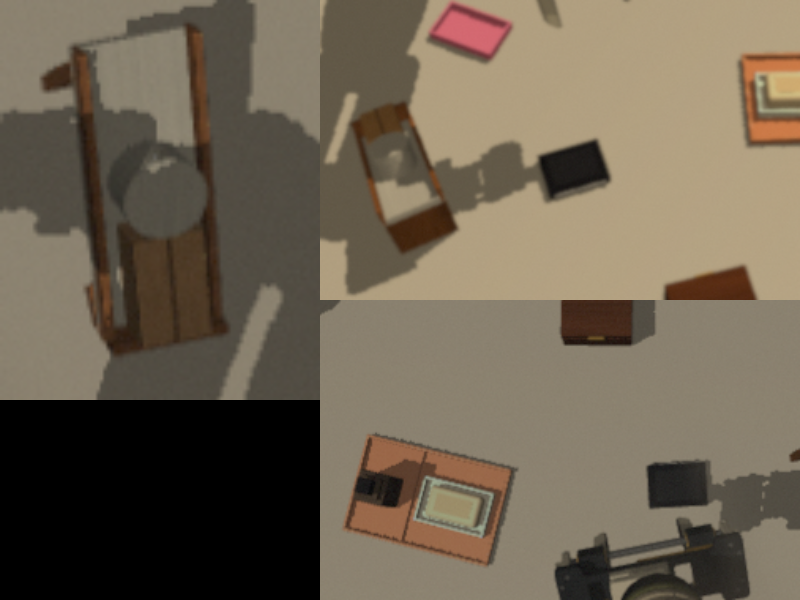

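The tin rests lid up against the carton, which is against the stop. The mirror is still at top-view pixel (306,207), and the wash kit is intact. Handing in.

```bash
python3 -c "
from plant import ticket
print(ticket.close_job())"
```

```text
the job is handed in; nothing more can be done
None
```

Both kits are made up as asked and the job is handed in at about 31 s of the 120 s: dish, soap and bottle on the copper tray, and carton then tin against the stop in the rack. The mirror and trinket box were left where they were.

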